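Top up the sprung tin dispenser on the chocolate counter

ROBOT

A 6-joint arm with a two-finger parallel gripper is mounted at the origin on the work surface. World frame = base frame: x ahead of the robot, y to its left, z up, the work surface at z = 0. Lengths are in m, angles in rad, forces in N, time in s.
With the tool pointing down it reaches from about 0.25 to 0.725 m from the base axis. Payload 4 kg.
Tool frame: the origin (TCP) lies midway between the tips of the shut fingers; the grasp point (between the pads) lies 19 mm behind it; z points along the fingers, y is the direction in which the jaws open and shut (so a half turn about z gives the same grasp; the last joint's range is limited). The gripper opens to 85 mm and grips with 20 to 120 N. Pads are 22 mm wide; open, the fingers measure 114 mm over their backs; the gripper's body (76 mm by 85 mm) begins 54 mm behind the grasp point. The pads swing forward as they close: fully open they stand 13 mm farther back than shut.
Start: joints at [-1.22, 0.241, 0.005, 1.335, 0, 1.571], TCP at [0.172, -0.47, 0.206] pointing down, gripper open.
Joint ranges: [-2.72, 2.72], [-1.05, 1.87], [-1.09, 1.28], [-1.99, 2.15], [-1.42, 1.44], [-3.14, 3.14]. Speed limits (rad/s): [2.79, 2.79, 3.14, 3.14, 3.14, 3.14].

INTERFACE

Orientations are given as a 3x3 rotation matrix whose columns are the frame's x, y, z axes.
In Python, from workcell import arm gives the robot as it stands.
- The arm moves only by the tool jog_arm, never from a script. Its arguments are lists of equal length, an entry for each row: "xyz": the shift along the tool's x, y, z in units of 60 mm (1.0 is 60 mm), a list of three; "twist": the turn, a rotation vector about the tool's x, y, z in units of 6 degrees (1.0 is 6 degrees), a list of three. A call has 1 to 20 rows; each row shifts and turns the pose as measured when the row begins, along the tool's axes as they then stand; what a row does not reach is not made up. A row lasts 1/8 s, in which the tool goes at most 62.5 mm and 10.7 degrees, less where a joint would pass 70% of its speed; a pose out of reach is approached as far as the arm can. A call is refused whole if a number of a shift passes 1 or a number of a turn 1, either way. A call with a gripper value outside its range is refused whole. "fingers" is the opening, from 0 (shut) to 1 (fully open), set as the call begins (left out, the last holds). The fingers move at their own pace and stop on an object; "newtons" is the grip in N (left out, the last holds). Time passes only in rows, so rows that do not move let the fingers close. It gives the time, the measured TCP pose, the force and the opening at its end, in the units of the state.
- arm.read_state(): the state, without advancing time (a new reading comes with each control period).
- arm.grab_frame(name): name is "side" or "top" or "wrist"; returns a dict with "color" (420x560x3 uint8, blue, green, red), "vfov" (degrees; the focal length in pixels is half the picture's height over the tangent of half this angle, whatever the lens; pixels are square), "cx", "cy" (the principal point, pixels), "rvec" (rotation vector, rad) and "tvec" (3), from world to camera coordinates, as OpenCV has them. Camera axes: x right, y down, z forward; pixel columns grow to the right and rows downward; lengths in m; the calibration is good to about 2 mm. A picture is of the moment at which its call begins. There is no depth.
- arm.finish_job(): hands the job in, once; it reports no verdict.
The state is a dict: "t": time; "joint_pos": joint angles; "joint_velocities": joint speeds; "joint_torque": joint torques, N m; "tool_pos": TCP position; "tcp_rot": TCP orientation; "ft_force": force on the tool from outside, world axes, zero at the start; "wrist_torque": the same for the moment, N m; "finger_gap": finger opening in m.
Only numpy, scipy, OpenCV 4.12 (cv2) and the standard library are available. Lean on these libraries where they do the work, as an engineer would, in place of code of your own. Each camera call takes 0.05 s, during which the arm holds its last target.

TASK

Take the gold tin that stands on the marble counter, set it down gently and upright on top of the gold tin already in the dark sprung dispenser, and then press it down into the well until its top is level with the brass rim or just below it. The dispenser's platform sinks under the push and stays where it is left; leave the tin there, lying flat.

Things in the scene. Friction and masses are not known exactly. Their poses are not given: they have to be found in the camera images.
- gold_tin_center (a point): Centre (half-way up) of the loose gold tin to be moved: a closed upright cylinder, 56 mm in diameter, 40 mm high, about 0.16 kg, gold body and gold lid with a cream band low on its side. It stands on the counter (work surface, z = 0) among a blue and a green tin of the same size, which trade places from start to start. z axis along the tin, up.
- dispenser_mouth (a point): Centre of the dispenser's open mouth, at the height of its brass rim, 140 mm above the counter. The dispenser is a fixed dark box with a square well: 76 mm by 76 mm inside, walls 10 mm thick (96 mm outside; about 100 mm over the rim, 112 mm over the foot), with a 28 mm wide viewing slot in the front and back wall. x and y lie along the well's sides, z up. Its place and yaw vary.
- pile_tin_center (a point): Centre (half-way up) of the gold tin already in the dispenser, same size as the loose one (56 mm diameter, 40 mm high). It stands loose on the platform in the well; at the start its top is 1 mm below the rim, so a tin set on it stands about 39 mm proud of the rim.
- platform (a joint): Travel of the sprung platform in the well, m: 0 = highest (the start), growing as it sinks, 0.045 = bottom stop, where the top of the second tin lies 6 mm below the rim. A spring pushes it up and a friction brake in its guide holds it: the weight of two tins alone does not sink it, a push of about 2 to 7 N (growing with depth) does, and it stays where it is left, with no noticeable rebound.
Not all that is in view belongs to the job. What is shaped like the part that bears gold_tin_center but pink or red is not meant.

How it is judged:
By the outcome, as a careful person would: the job done as asked, in the order asked, and still so for the second after the job is handed in, with the robot touching nothing.
It also fails if it takes over 48 s, if anything falls off the work surface, if the arm or the gripper's body presses on something with over 40 N, if the wrist force passes 120 N, or if a joint passes its speed limit or range.

## Working session

There is one attempt and no reset: what is moved stays moved. The work goes in short steps, Python scripts to look and compute and a tool call to move; the robot and the scene stay as the last step left them, time stands still between calls to the robot, and variables do not carry over. Pictures are saved under pics/ and viewed, and the job is handed in when it is done.

Besides the shell and the picture viewer there is one more tool, called in YAML: its name, and indented under it one key for each argument. jog_arm: Moves the arm, as the interface text tells. Its arguments: {"type":"object","properties":{"xyz":{"type":"array","items":{"type":"array","items":{"type":"number"}}},"twist":{"type":"array","items":{"type":"array","items":{"type":"number"}}},"fingers":{"type":"number"},"newtons":{"type":"number"}},"required":["xyz","twist"]}

```bash
mkdir -p pics; ls
python3 - <<'E'
from workcell import arm
import cv2
s=arm.read_state()
print({k:s[k] for k in ['t','tool_pos','tcp_rot','ft_force','finger_gap']})
for n in ['side','top','wrist']:
    f=arm.grab_frame(n); cv2.imwrite(f'pics/{n}0.png',f['color'])
    print(n,f['vfov'],f['cx'],f['cy'],f['rvec'],f['tvec'])
E
```

```text
pics
{'t': 0.0, 'tool_pos': array([ 0.17158866, -0.46891365,  0.20501599]), 'tcp_rot': array([[ 9.39100078e-01,  3.43643075e-01, -6.92690516e-04],
       [ 3.43643772e-01, -9.39098034e-01,  1.95963387e-03],
       [ 2.29103066e-05, -2.07833110e-03, -9.99997840e-01]]), 'ft_force': array([-0.42688056, -0.6059943 ,  0.78329957]), 'finger_gap': 0.08546837003011534}
side 43.020470155013 286.23734331221624 212.07033256013574 [ 0.9018536  -2.49068302  1.08724135] [0.46327836 0.27682984 1.08865727]
top 42.31001250939776 279.59731361780064 209.74332546937623 [ 2.12813711 -2.13211083  0.14682631] [0.10611281 0.54857069 0.98204381]
wrist 60.47431898562043 275.2924540297969 207.47221281438917 [-2.35657124  1.64517074  0.26375923] [-0.49908132 -0.04125083  0.38088483]
```

View pics/side0.png

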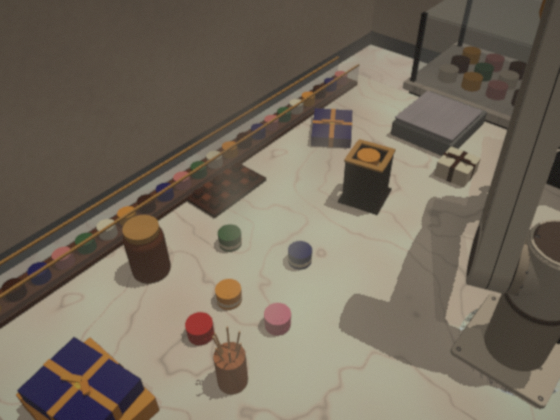

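View pics/top0.png

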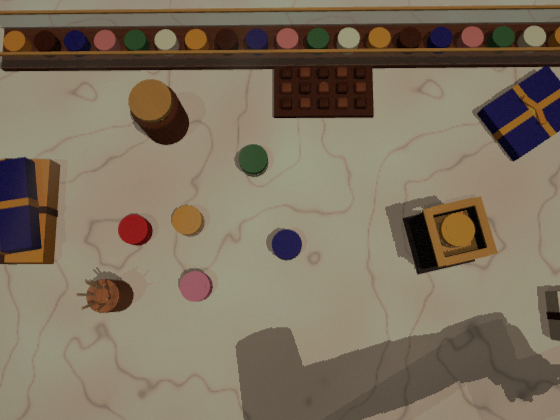

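View pics/wrist0.png

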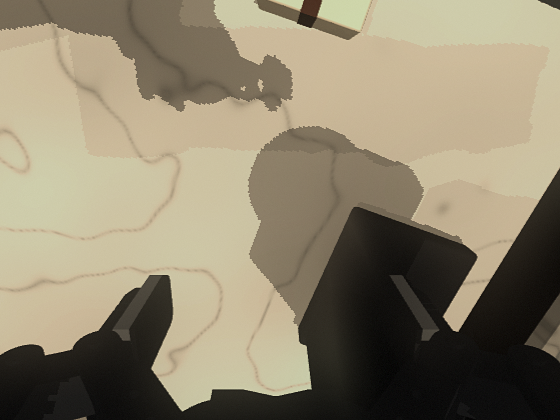

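The top view shows the gold tin at about (187,220), blue at (287,244), green at (253,159), and the dispenser mouth at about (459,231). In the side view the gold tin is at (229,293) and the rim at (369,156). I'll enlarge these areas.

Run:
```python
import cv2,numpy as np
t=cv2.imread('pics/top0.png');s=cv2.imread('pics/side0.png')
def crop(im,x,y,w,h,k): return cv2.resize(im[y:y+h,x:x+w],None,fx=k,fy=k,interpolation=cv2.INTER_CUBIC)
g=lambda a:np.clip(a.astype(float)*1.6,0,255).astype(np.uint8)
cv2.imwrite('pics/c_top.png',g(np.hstack([crop(t,400,190,100,90,4)[:360,:400],crop(t,150,180,80,90,4)])))
cv2.imwrite('pics/c_side.png',g(np.hstack([crop(s,330,130,80,90,5),crop(s,190,260,80,90,5)])))
```

```text
(no output)
```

View pics/c_top.png

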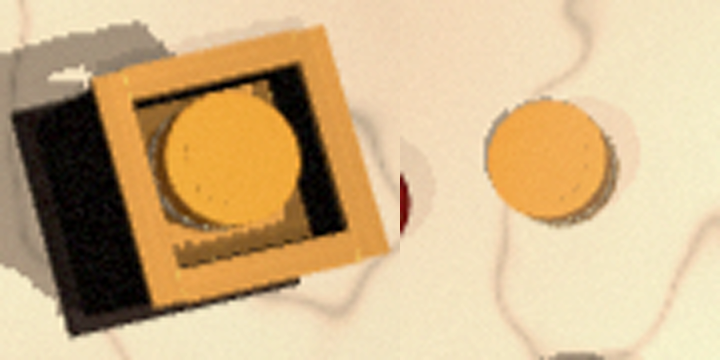

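View pics/c_side.png

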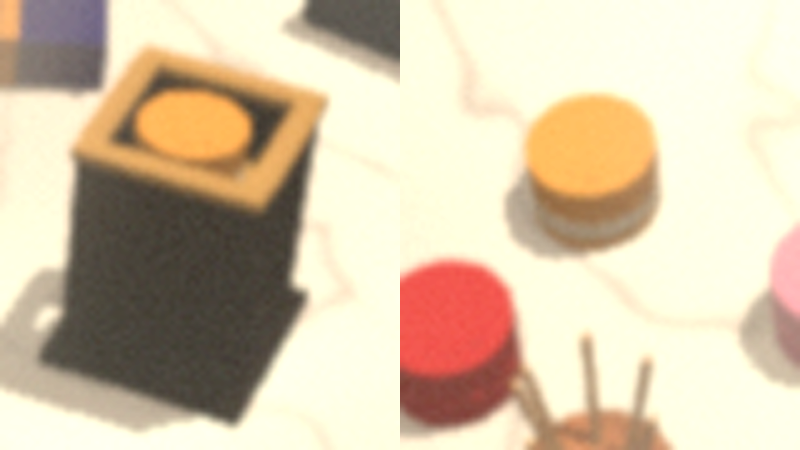

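```bash
cat > h.py <<'E'
import numpy as np,cv2
from scipy.spatial.transform import Rotation as R
CAL={'side':(43.020470155013,286.23734331221624,212.07033256013574,[0.9018536,-2.49068302,1.08724135],[0.46327836,0.27682984,1.08865727]),
'top':(42.31001250939776,279.59731361780064,209.74332546937623,[2.12813711,-2.13211083,0.14682631],[0.10611281,0.54857069,0.98204381])}
def onz(n,uv,z,cal=None):
    v,cx,cy,r,t=cal or CAL[n]; f=210/np.tan(np.radians(v)/2); Rm=cv2.Rodrigues(np.array(r,float))[0]
    uv=np.atleast_2d(uv); d=np.c_[(uv[:,0]-cx)/f,(uv[:,1]-cy)/f,np.ones(len(uv))]@Rm
    c=-Rm.T@np.array(t,float); return c+d*((z-c[2])/d[:,2])[:,None]
def cp(p,o,k): return (np.array(p)+.5)/k-.5+np.array(o)
E
python3 - <<'E'
from h import *
np.set_printoptions(precision=4,suppress=True)
for n,rim,pt,lt in [('top',cp([(95,76),(326,26),(389,250),(154,306)],(400,190),4),cp((232,158),(400,190),4),cp((146,158),(150,180),4)),
 ('side',cp([(150,48),(327,100),(265,212),(74,152)],(330,130),5),cp((194,125),(330,130),5),cp((192,146),(190,260),5))]:
    P=onz(n,rim,.14); print(n,P,'mean',P.mean(0)); e=np.roll(P,-1,0)-P
    print('len',np.linalg.norm(e,axis=1),'ang',np.degrees(np.arctan2(e[:,1],e[:,0])))
    print('pile',onz(n,pt,.139),'loose',onz(n,lt,.04))
E
```

```text
top [[ 0.5346 -0.1419  0.14  ]
 [ 0.5559 -0.2409  0.14  ]
 [ 0.4603 -0.2616  0.14  ]
 [ 0.437  -0.1624  0.14  ]] mean [ 0.497  -0.2017  0.14  ]
len [0.1012 0.0979 0.1018 0.0998] ang [ -77.8739 -167.7948  103.2114   11.8679]
pile [[ 0.4994 -0.1984  0.139 ]] loose [[0.532  0.2829 0.04  ]]
side [[ 0.5531 -0.2381  0.14  ]
 [ 0.458  -0.2574  0.14  ]
 [ 0.433  -0.1595  0.14  ]
 [ 0.5318 -0.1398  0.14  ]] mean [ 0.494  -0.1987  0.14  ]
len [0.097  0.101  0.1008 0.1006] ang [-168.5495  104.3409   11.2816  -77.7766]
pile [[ 0.499  -0.1977  0.139 ]] loose [[0.5306 0.284  0.04  ]]
```

Both cameras agree to within about 3 mm, and the rim edges measure 97–102 mm, which fits. The mouth is at (0.4955, -0.200) with a yaw of about 12°. The pile tin is at (0.499, -0.198) and the loose tin at (0.531, 0.2835). I'll turn the jaws to a yaw of 12° first.

jog_arm:
  xyz:
    - [0, 0, 0]
    - [0, 0, 0]
    - [0, 0, 0]
    - [0, 0, 0]
    - [0, 0, 0]
    - [0, 0, 0]
    - [0, 0, 0]
    - [0, 0, 0]
    - [0, 0, 0]
    - [0, 0, 0]
    - [0, 0, 0]
    - [0, 0, 0]
    - [0, 0, 0]
    - [0, 0, 0]
  twist:
    - [0, 0, -1]
    - [0, 0, -1]
    - [0, 0, -1]
    - [0, 0, -1]
    - [0, 0, -1]
    - [0, 0, -1]
    - [0, 0, -1]
    - [0, 0, -1]
    - [0, 0, -1]
    - [0, 0, -1]
    - [0, 0, -1]
    - [0, 0, -1]
    - [0, 0, -1]
    - [0, 0, -0.7]
  fingers: 1

```text
t: 1.9
tool_pos: [0.1701, -0.4649, 0.1995]
tcp_rot: [[-0.26, 0.966, -0.005], [0.965, 0.26, 0.014], [0.015, -0.001, -1.0]]
ft_force: [1.0, -0.1, -0.1]
finger_gap: 0.0854
```

```bash
cat >> h.py <<'E'
def to(x,y,z,jaw=12.0):
    from workcell import arm
    s=arm.read_state(); Rm=np.array(s['tcp_rot']); p=np.array(s['tool_pos'])
    a=np.radians(jaw); Y=np.array([np.cos(a),np.sin(a),0]); Z=np.array([0,0,-1.]); X=np.cross(Y,Z)
    T=np.c_[X,Y,Z]
    print('t',round(s['t'],2),'p',p.round(4),'F',np.round(s['ft_force'],1),'gap',round(s['finger_gap'],4),'q',np.round(s['joint_pos'],2))
    print('shift units',(Rm.T@(np.array([x,y,z])-p)/.06).round(3),'twist units',(R.from_matrix(Rm.T@T).as_rotvec(degrees=True)/6).round(3))
E
python3 -c "
from h import *
to(.5313,.2835,.13)"
```

```text
t 1.9 p [ 0.1701 -0.4649  0.1995] F [ 1.  -0.1 -0.1] gap 0.0854 q [-1.22  0.25 -0.    1.34  0.    0.09]
shift units [10.461  9.058  1.302] twist units [-0.016 -0.142  0.512]
```

jog_arm:
  xyz:
    - [0.7, 0.6, 0]
    - [0.7, 0.6, 0]
    - [0.7, 0.6, 0]
    - [0.7, 0.6, 0]
    - [0.7, 0.6, 0]
    - [0.7, 0.6, 0]
    - [0.7, 0.6, 0]
    - [0.7, 0.6, 0]
    - [0.7, 0.6, 0]
    - [0.7, 0.6, 0]
    - [0.7, 0.6, 0]
    - [0.7, 0.6, 0]
    - [0.7, 0.6, 0]
  twist:
    - [0, -0.1, 0.4]
    - [0, 0, 0.1]
    - [0, 0, 0]
    - [0, 0, 0]
    - [0, 0, 0]
    - [0, 0, 0]
    - [0, 0, 0]
    - [0, 0, 0]
    - [0, 0, 0]
    - [0, 0, 0]
    - [0, 0, 0]
    - [0, 0, 0]
    - [0, 0, 0]

```text
t: 3.52
tool_pos: [0.5212, 0.1837, 0.1993]
tcp_rot: [[-0.2, 0.98, -0.001], [0.98, 0.2, 0.003], [0.003, -0.0, -1.0]]
ft_force: [0.5, 0.2, 0.4]
finger_gap: 0.0851
```

```bash
python3 -c "
from h import *
to(.5313,.2835,.13)"
```

```text
t 3.52 p [0.5212 0.1837 0.1993] F [0.5 0.2 0.4] gap 0.0851 q [0.34 0.35 0.14 1.36 0.   1.71]
shift units [1.592 0.497 1.159] twist units [-0.002 -0.028 -0.08 ]
```

jog_arm:
  xyz:
    - [0.8, 0.25, 0.5]
    - [0.8, 0.25, 0.6]
    - [0, 0, 0]
    - [0, 0, 0]
  twist:
    - [0, 0, -0.08]
    - [0, 0, 0]
    - [0, 0, 0]
    - [0, 0, 0]

```text
t: 4.03
tool_pos: [0.5321, 0.2899, 0.1299]
tcp_rot: [[-0.213, 0.977, -0.001], [0.977, 0.213, 0.002], [0.002, -0.001, -1.0]]
ft_force: [-0.1, -0.2, 0.1]
finger_gap: 0.0852
```

Run:
```python
from h import *
from workcell import arm
f=arm.grab_frame('wrist'); cv2.imwrite('pics/w1.png',f['color'])
print([f[k] for k in ['vfov','cx','cy']],list(f['rvec']),list(f['tvec']))
to(.5313,.2835,.012)
```

```text
[60.47431898562043, 275.2924540297969, 207.47221281438917] [np.float64(-2.8144373566926033), np.float64(-0.3037223579496727), np.float64(-0.04762732988563908)] [np.float64(-0.5811162988740591), np.float64(0.1446894729344774), np.float64(0.3604644091553433)]
t 4.08 p [0.5318 0.2896 0.1297] F [ 0.9 -0.1 -0.5] gap 0.0855 q [0.5  0.49 0.17 1.25 0.   1.85]
shift units [-0.102 -0.027  1.961] twist units [-0.016 -0.02   0.042]
```

View pics/w1.png

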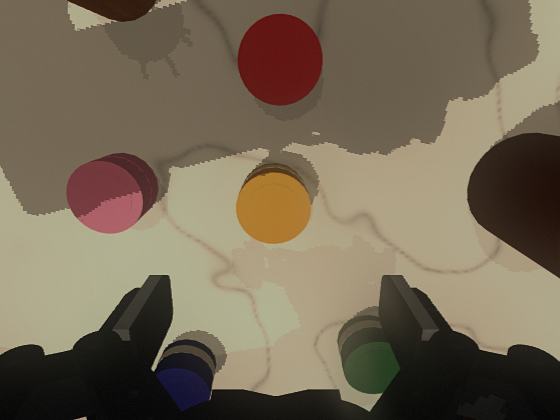

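The wrist view shows the gold lid centred at about (273.5, 207), with red behind it at (280,60) and pink at (105,197). The fingers' way down is clear.

Run:
```python
from h import *
cal=(60.47431898562043,275.2924540297969,207.47221281438917,[-2.8144373566926033,-0.3037223579496727,-0.04762732988563908],[-0.5811162988740591,0.1446894729344774,0.3604644091553433])
print(onz('',[(273.5,207.3),(236,207),(311,207)],.04,cal))
```

```text
[[0.5312012  0.28499064 0.04      ]
 [0.50353764 0.27919219 0.04      ]
 [0.55876338 0.29125326 0.04      ]]
```

The lid centre comes out at (0.5312, 0.285) with a 56.5 mm diameter, so all three cameras agree. Now the descent.

jog_arm:
  xyz:
    - [-0.09, -0.03, 0.6]
    - [0, 0, 0.6]
    - [0, 0, 0.5]
    - [0, 0, 0.2]
    - [0, 0, 0]
  twist:
    - [0, 0, 0.04]
    - [0, 0, 0]
    - [0, 0, 0]
    - [0, 0, 0]
    - [0, 0, 0]

```text
t: 4.7
tool_pos: [0.5368, 0.2797, 0.0212]
tcp_rot: [[-0.199, 0.98, 0.01], [0.98, 0.199, 0.007], [0.005, 0.011, -1.0]]
ft_force: [0.6, -0.3, -0.8]
finger_gap: 0.0854
```

```bash
python3 -c "
from h import *
to(.5312,.2845,.012)"
```

```text
t 4.7 p [0.5368 0.2797 0.0212] F [ 0.6 -0.3 -0.8] gap 0.0854 q [0.48 0.57 0.   0.99 0.   1.85]
shift units [ 0.096 -0.077  0.152] twist units [ 0.103 -0.046 -0.087]
```

jog_arm:
  xyz:
    - [0.1, -0.08, 0.15]
    - [0, 0, 0]
  twist:
    - [0.1, -0.05, -0.09]
    - [0, 0, 0]

```text
t: 4.95
tool_pos: [0.5325, 0.2855, 0.0145]
tcp_rot: [[-0.208, 0.978, 0.004], [0.978, 0.208, 0.002], [0.001, 0.004, -1.0]]
ft_force: [-0.3, -0.3, 0.2]
finger_gap: 0.0855
```

```bash
python3 -c "
from h import *
to(.5312,.2845,.012)"
```

```text
t 4.95 p [0.5325 0.2855 0.0145] F [-0.3 -0.3  0.2] gap 0.0855 q [ 0.49  0.58  0.    0.99 -0.    1.85]
shift units [-0.011 -0.026  0.042] twist units [ 0.039 -0.007  0.001]
```

jog_arm:
  xyz:
    - [-0.01, -0.03, 0.04]
    - [0, 0, 0]
    - [0, 0, 0]
  twist:
    - [0.04, 0, 0]
    - [0, 0, 0]
    - [0, 0, 0]

```text
t: 5.32
tool_pos: [0.5318, 0.2855, 0.0135]
tcp_rot: [[-0.209, 0.978, 0.002], [0.978, 0.209, 0.002], [0.001, 0.002, -1.0]]
ft_force: [-0.3, 0.0, 0.7]
finger_gap: 0.0854
```

jog_arm:
  xyz:
    - [0, 0, 0]
    - [0, 0, 0]
    - [0, 0, 0]
    - [0, 0, 0]
    - [0, 0, 0]
    - [0, 0, 0]
    - [0, 0, 0]
    - [0, 0, 0]
  twist:
    - [0, 0, 0]
    - [0, 0, 0]
    - [0, 0, 0]
    - [0, 0, 0]
    - [0, 0, 0]
    - [0, 0, 0]
    - [0, 0, 0]
    - [0, 0, 0]
  fingers: 0.4
  newtons: 30

```text
t: 6.32
tool_pos: [0.5316, 0.2855, 0.0139]
tcp_rot: [[-0.209, 0.978, 0.002], [0.978, 0.209, 0.002], [0.002, 0.002, -1.0]]
ft_force: [-0.1, -0.4, 1.3]
finger_gap: 0.0343
```

```bash
python3 -c "
from h import *
to(.5312,.2845,.012)"
```

```text
t 6.33 p [0.5316 0.2855 0.0139] F [-0.1 -0.4  1.3] gap 0.0343 q [ 0.49  0.58 -0.    0.99  0.    1.85]
shift units [-0.015 -0.011  0.032] twist units [ 0.022 -0.016  0.009]
```

The gap went to 34 mm, below the 56 mm tin diameter, so the tin isn't between the pads. I need to look.

Run:
```python
from h import *
from workcell import arm
ims=[arm.grab_frame(n)['color'] for n in ['wrist','side','top']]
cv2.imwrite('pics/w2.png',ims[0])
a=cv2.resize(ims[1][220:360,150:320],None,fx=4,fy=4,interpolation=cv2.INTER_CUBIC)[:, :680]
cv2.imwrite('pics/s2.png',a)
cv2.imwrite('pics/t2.png',ims[2])
```

```text
(no output)
```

View pics/w2.png

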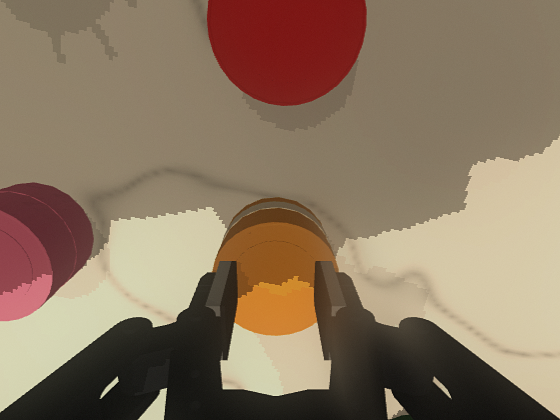

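View pics/s2.png

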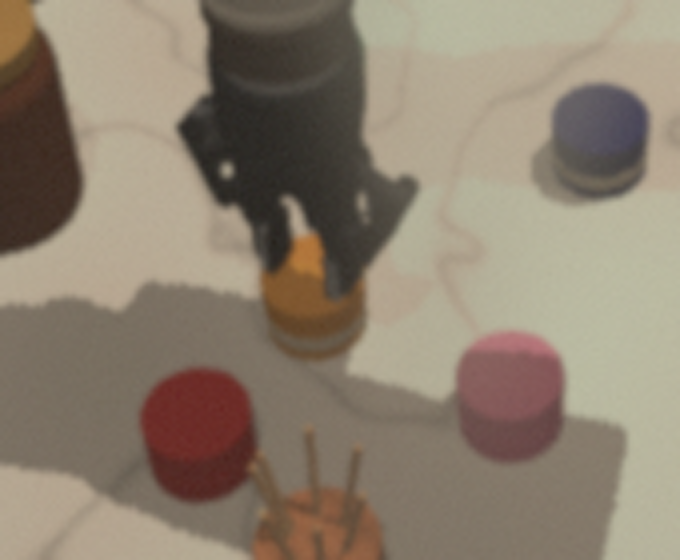

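View pics/t2.png

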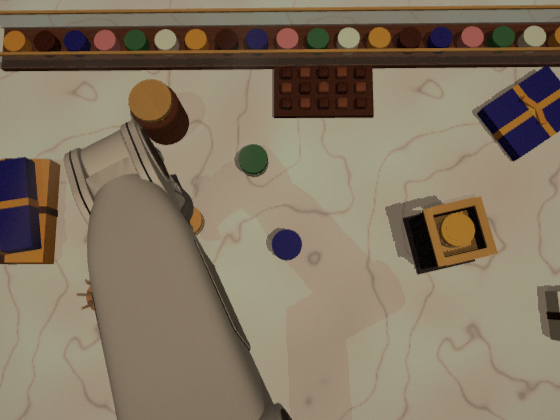

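The fingers appear to sit at lid level, with the tips over the lid and not around the body. I'll project the reported TCP into the views.

Run:
```python
from h import *
from workcell import arm
s=arm.read_state();p=np.array(s['tool_pos']);Rm=np.array(s['tcp_rot']);print(p)
for n in ['wrist','side']:
    f=arm.grab_frame(n);fl=210/np.tan(np.radians(f['vfov'])/2)
    K=np.array([[fl,0,f['cx']],[0,fl,f['cy']],[0,0,1]])
    print('cam pos',(-cv2.Rodrigues(np.array(f['rvec']))[0].T@np.array(f['tvec'])))
    pts=np.array([p,p+Rm@[0,.017,0],p-Rm@[0,.017,0],p-Rm@[0,0,.019],[.5312,.2845,.04],[.5312,.2845,0]])
    uv=cv2.projectPoints(pts,np.array(f['rvec']),np.array(f['tvec']),K,None)[0][:,0]
    print(n,uv.round(1).tolist())
    im=f['color'].copy()
    for q,c in zip(uv,[(0,0,255),(0,255,0),(0,255,0),(255,0,0),(255,255,255),(255,0,255)]): cv2.drawMarker(im,tuple(int(v) for v in q.round()),c,cv2.MARKER_CROSS,8,1)
    if n=='side': im=cv2.resize(im[220:340,160:300],None,fx=5,fy=5,interpolation=cv2.INTER_CUBIC)
    cv2.imwrite(f'pics/{n}3.png',im)
```

```text
[0.53170199 0.28549154 0.01393777]
cam pos [0.51413691 0.36227696 0.18258927]
wrist [[276.3, 252.6], [309.5, 252.6], [243.2, 252.6], [276.5, 270.2], [275.1, 279.4], [274.9, 243.2]]
cam pos [-0.04024065  0.76373926  0.94420299]
side [[228.1, 296.5], [221.6, 293.6], [234.7, 299.4], [227.4, 291.0], [227.6, 288.8], [229.1, 300.3]]
```

View pics/wrist3.png

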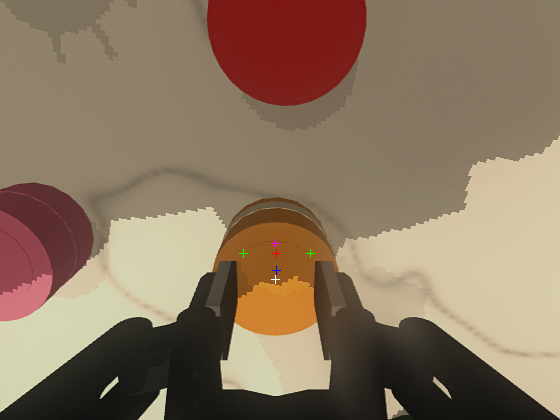

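View pics/side3.png

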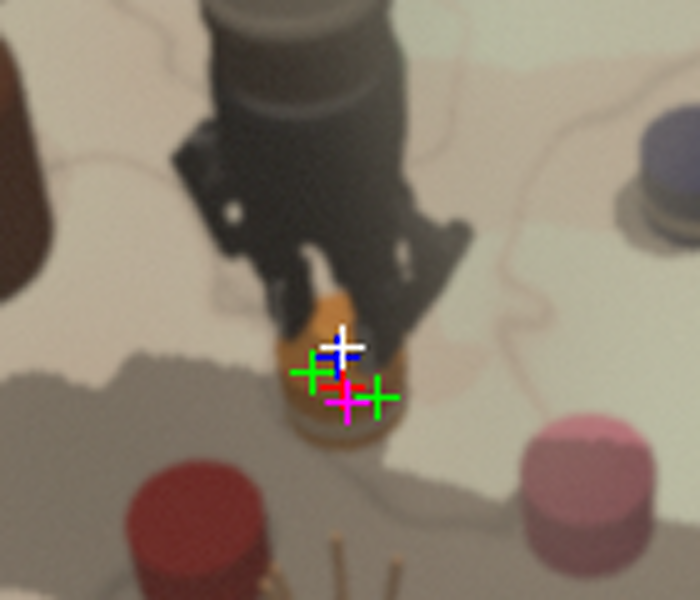

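By pixel spacing (a 34 mm gap spans about 80 px) and by the side view, the tips are about 25–30 mm behind the reported TCP. They therefore closed just above the lid. The tin wasn't touched. I'll open and measure the tip offset properly.

jog_arm:
  xyz:
    - [0, 0, -0.1]
    - [0, 0, 0]
    - [0, 0, 0]
    - [0, 0, 0]
    - [0, 0, 0]
    - [0, 0, 0]
  twist:
    - [0, 0, 0]
    - [0, 0, 0]
    - [0, 0, 0]
    - [0, 0, 0]
    - [0, 0, 0]
    - [0, 0, 0]
  fingers: 1

```text
t: 7.32
tool_pos: [0.5317, 0.2855, 0.0202]
tcp_rot: [[-0.209, 0.978, 0.002], [0.978, 0.209, 0.002], [0.002, 0.002, -1.0]]
ft_force: [1.0, -0.1, 0.2]
finger_gap: 0.0855
```

Run:
```python
from h import *
from workcell import arm
s=arm.read_state();p=np.array(s['tool_pos']);Rm=np.array(s['tcp_rot']);print(p,s['t'],s['finger_gap'])
for n in ['wrist','side']:
    f=arm.grab_frame(n);fl=210/np.tan(np.radians(f['vfov'])/2)
    K=np.array([[fl,0,f['cx']],[0,fl,f['cy']],[0,0,1]])
    im=f['color'].copy()
    if n=='side': im=cv2.resize(im[200:340,150:310],None,fx=5,fy=5,interpolation=cv2.INTER_CUBIC)[:600]
    for i,dz in enumerate([0,-.013,-.03,-.042]):
      pts=np.array([p+Rm@[x,y,dz] for y in (.0427,-.0427) for x in (-.011,.011)])
      uv=cv2.projectPoints(pts,np.array(f['rvec']),np.array(f['tvec']),K,None)[0][:,0]
      if n=='side': uv=(uv-[150,200]+.5)*5-.5
      for a,b in ((0,1),(2,3)): cv2.line(im,tuple(int(v) for v in uv[a].round()),tuple(int(v) for v in uv[b].round()),[(0,0,255),(0,255,0),(255,0,0),(255,255,255)][i],1)
    cv2.imwrite(f'pics/{n}4.png',im)
```

```text
[0.5317203  0.28546203 0.02016325] 7.325 0.08549013964061437
```

View pics/wrist4.png

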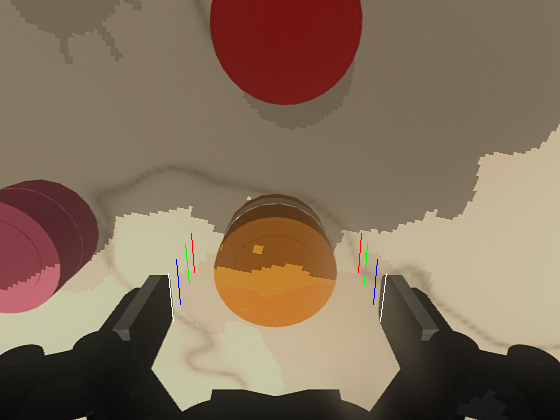

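View pics/side4.png

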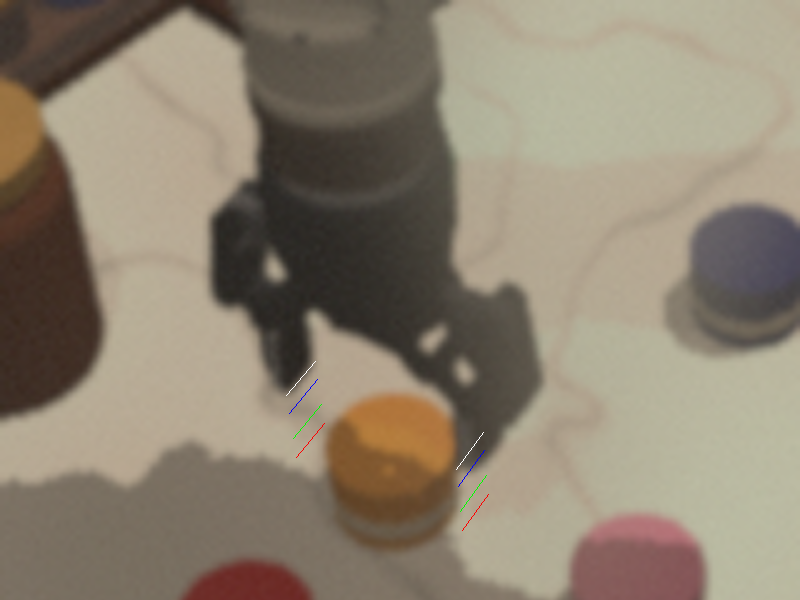

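The white lines, drawn 42 mm behind the reported TCP, match the open tips in both views. The spec implies 13 mm, so the reported TCP lies about 29 mm beyond the real one along the tool axis. The lateral match is good. I'll correct for this and descend to a reported z of about -0.023, which puts the open tips at 19 mm, in small force-checked steps.

jog_arm:
  xyz:
    - [0, -0.01, 0.2]
    - [0, 0, 0.2]
    - [0, 0, 0.2]
    - [0, 0, 0.05]
    - [0, 0, 0]
  twist:
    - [0, 0, 0]
    - [0, 0, 0]
    - [0, 0, 0]
    - [0, 0, 0]
    - [0, 0, 0]

```text
t: 8.05
tool_pos: [0.5301, 0.2848, -0.0231]
tcp_rot: [[-0.209, 0.978, -0.0], [0.978, 0.209, 0.001], [0.001, -0.0, -1.0]]
ft_force: [1.0, 0.1, 0.4]
finger_gap: 0.0855
```

Run:
```python
from h import *
from workcell import arm
to(.5312,.2845,-.023)
ims=[arm.grab_frame(n)['color'] for n in ['wrist','side']]
a=cv2.resize(ims[1][220:345,150:310],None,fx=3.36,fy=3.36,interpolation=cv2.INTER_CUBIC)[:420]
cv2.imwrite('pics/s5.png',np.hstack([cv2.resize(ims[0],None,fx=.75,fy=.75),cv2.resize(a,(380,315))]))
```

```text
t 8.05 p [ 0.5301  0.2848 -0.0231] F [1.  0.1 0.4] gap 0.0855 q [ 0.49  0.62 -0.04  0.91  0.    1.85]
shift units [-0.009  0.017 -0.001] twist units [-0.002 -0.008  0.008]
```

View pics/s5.png

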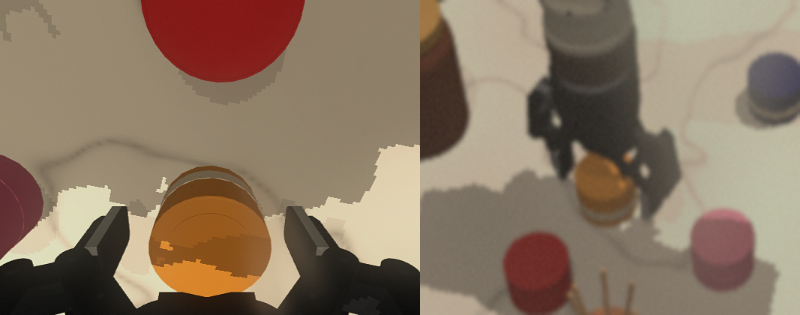

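At a reported z of -0.023 there is no contact force, which confirms the offset. The tin now sits between the pads, so I'll close.

jog_arm:
  xyz:
    - [0, 0.01, 0]
    - [0, 0, 0]
    - [0, 0, 0]
    - [0, 0, 0]
    - [0, 0, 0]
    - [0, 0, 0]
    - [0, 0, 0]
  twist:
    - [0, 0, 0]
    - [0, 0, 0]
    - [0, 0, 0]
    - [0, 0, 0]
    - [0, 0, 0]
    - [0, 0, 0]
    - [0, 0, 0]
  fingers: 0.4
  newtons: 30

```text
t: 9.02
tool_pos: [0.5316, 0.2854, -0.0215]
tcp_rot: [[-0.209, 0.978, 0.002], [0.978, 0.209, 0.002], [0.002, 0.002, -1.0]]
ft_force: [-0.5, -0.1, -0.3]
finger_gap: 0.0552
```

Run:
```python
from h import *
from workcell import arm
to(.5312,.2845,-.023)
ims=[arm.grab_frame(n)['color'] for n in ['wrist','side']]
a=cv2.resize(ims[1][220:345,150:310],None,fx=3.36,fy=3.36,interpolation=cv2.INTER_CUBIC)[:420]
cv2.imwrite('pics/s6.png',np.hstack([cv2.resize(ims[0],None,fx=.75,fy=.75),cv2.resize(a,(380,315))]))
```

```text
t 9.03 p [ 0.5316  0.2854 -0.0215] F [-0.5 -0.1 -0.3] gap 0.0552 q [ 0.49  0.62 -0.03  0.91  0.    1.85]
shift units [-0.014 -0.01   0.025] twist units [ 0.02  -0.015  0.008]
```

View pics/s6.png

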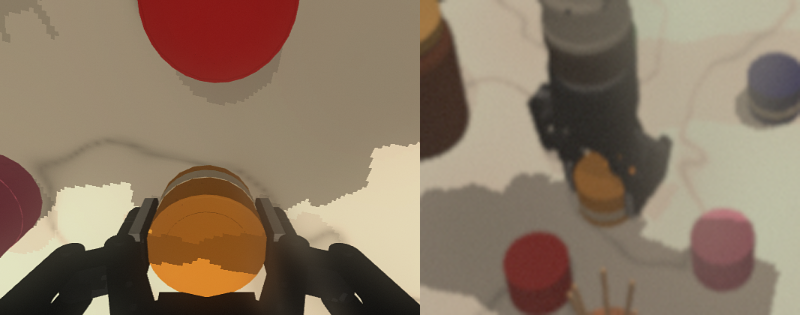

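The grip holds at a gap of 55.2 mm, consistent with the 56 mm tin. While gripped, tin bottom = reported z + 0.0215. Lifting.

jog_arm:
  xyz:
    - [0, 0, -0.1]
    - [0, 0, -0.3]
    - [0, 0, -0.5]
    - [0, 0, -0.6]
    - [0, 0, -0.6]
    - [0, 0, -0.6]
    - [0, 0, -0.5]
    - [0, 0, -0.3]
    - [0, 0, 0]
  twist:
    - [0, 0, 0]
    - [0, 0, 0]
    - [0, 0, 0]
    - [0, 0, 0]
    - [0, 0, 0]
    - [0, 0, 0]
    - [0, 0, 0]
    - [0, 0, 0]
    - [0, 0, 0]

```text
t: 10.25
tool_pos: [0.5301, 0.2844, 0.1965]
tcp_rot: [[-0.209, 0.978, 0.0], [0.978, 0.209, 0.001], [0.001, 0.0, -1.0]]
ft_force: [0.5, -0.1, -2.6]
finger_gap: 0.0553
```

```bash
python3 -c "
from h import *
to(.4975,-.199,.185)"
```

```text
t 10.25 p [0.5301 0.2844 0.1965] F [ 0.5 -0.1 -2.6] gap 0.0553 q [0.49 0.45 0.28 1.4  0.   1.85]
shift units [-7.766 -2.213  0.183] twist units [ 0.004 -0.01   0.008]
```

jog_arm:
  xyz:
    - [-0.2, -0.05, 0]
    - [-0.5, -0.15, 0]
    - [-0.7, -0.2, 0]
    - [-0.7, -0.2, 0]
    - [-0.7, -0.2, 0]
    - [-0.7, -0.2, 0]
    - [-0.7, -0.2, 0]
    - [-0.7, -0.2, 0]
    - [-0.7, -0.2, 0]
    - [-0.7, -0.2, 0]
    - [-0.7, -0.2, 0]
    - [-0.5, -0.15, 0]
    - [-0.2, -0.05, 0]
    - [0, 0, 0]
    - [0, 0, 0]
  twist:
    - [0, 0, 0]
    - [0, 0, 0]
    - [0, 0, 0]
    - [0, 0, 0]
    - [0, 0, 0]
    - [0, 0, 0]
    - [0, 0, 0]
    - [0, 0, 0]
    - [0, 0, 0]
    - [0, 0, 0]
    - [0, 0, 0]
    - [0, 0, 0]
    - [0, 0, 0]
    - [0, 0, 0]
    - [0, 0, 0]

```text
t: 12.12
tool_pos: [0.4789, -0.2163, 0.1788]
tcp_rot: [[-0.205, 0.978, -0.034], [0.979, 0.205, -0.0], [0.007, -0.033, -0.999]]
ft_force: [0.8, -0.2, -2.2]
finger_gap: 0.0552
```

```bash
python3 -c "
from h import *
to(.4975,-.199,.185)"
```

```text
t 12.12 p [ 0.4789 -0.2163  0.1788] F [ 0.8 -0.2 -2.2] gap 0.0552 q [-0.42  0.33  0.06  1.33 -0.01  0.95]
shift units [ 0.219  0.359 -0.114] twist units [-0.318 -0.063 -0.027]
```

jog_arm:
  xyz:
    - [0.2, 0.35, -0.1]
    - [0, 0, 0]
    - [0, 0, 0]
  twist:
    - [-0.32, -0.06, -0.03]
    - [0, 0, 0]
    - [0, 0, 0]

```text
t: 12.5
tool_pos: [0.4989, -0.1961, 0.1847]
tcp_rot: [[-0.213, 0.977, 0.002], [0.977, 0.213, 0.001], [0.001, 0.003, -1.0]]
ft_force: [-0.2, -0.0, -1.6]
finger_gap: 0.0555
```

```bash
python3 -c "
from h import *
to(.4975,-.199,.185)"
```

```text
t 12.5 p [ 0.4989 -0.1961  0.1847] F [-0.2 -0.  -1.6] gap 0.0555 q [-0.38  0.32  0.06  1.31  0.    0.98]
shift units [-0.043 -0.033 -0.006] twist units [ 0.024 -0.006  0.052]
```

jog_arm:
  xyz:
    - [-0.04, -0.03, 0.3]
    - [0, 0, 0.3]
    - [0, 0, 0.25]
    - [0, 0, 0.1]
    - [0, 0, 0]
  twist:
    - [0.02, 0, 0.05]
    - [0, 0, 0]
    - [0, 0, 0]
    - [0, 0, 0]
    - [0, 0, 0]

```text
t: 13.12
tool_pos: [0.4986, -0.1977, 0.1269]
tcp_rot: [[-0.21, 0.978, 0.002], [0.978, 0.21, -0.0], [-0.001, 0.002, -1.0]]
ft_force: [0.2, -0.1, -2.0]
finger_gap: 0.0552
```

Run:
```python
from h import *
from workcell import arm
to(.4975,-.199,.1175)
s=arm.grab_frame('side')['color'];t=arm.grab_frame('top')['color'];w=arm.grab_frame('wrist')['color']
k=lambda a,sz:cv2.resize(a,sz,interpolation=cv2.INTER_CUBIC)
cv2.imwrite('pics/p7.png',np.hstack([k(s[90:220,310:430],(400,433)),k(w[:,:],(400,433))]))
```

```text
t 13.12 p [ 0.4986 -0.1977  0.1269] F [ 0.2 -0.1 -2. ] gap 0.0552 q [-0.38  0.36 -0.05  1.17  0.    0.98]
shift units [-0.018 -0.022  0.156] twist units [0.018 0.006 0.025]
```

View pics/p7.png

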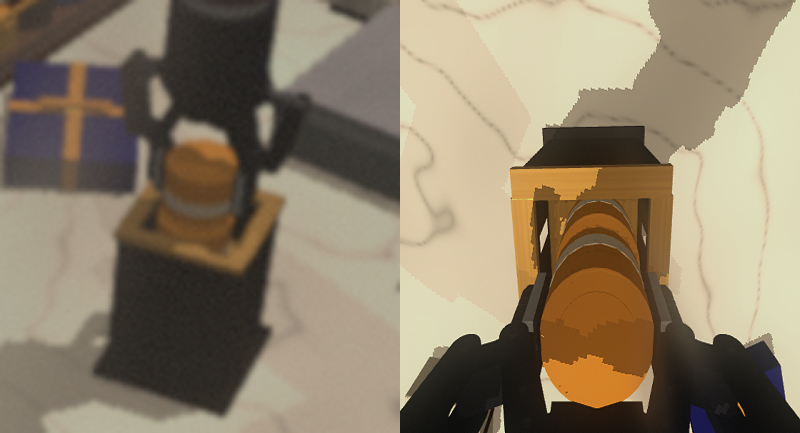

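The tin hangs squarely over the pile tin, a few mm above it, and is aligned with the rim. I'll lower the last bit in small steps.

jog_arm:
  xyz:
    - [-0.01, -0.01, 0.07]
    - [0, 0, 0.03]
    - [0, 0, 0.02]
    - [0, 0, 0]
  twist:
    - [0.02, 0, 0]
    - [0, 0, 0]
    - [0, 0, 0]
    - [0, 0, 0]

```text
t: 13.78
tool_pos: [0.4995, -0.1992, 0.1213]
tcp_rot: [[-0.21, 0.978, 0.004], [0.978, 0.21, -0.002], [-0.003, 0.003, -1.0]]
ft_force: [-0.1, -0.1, -1.1]
finger_gap: 0.0553
```

jog_arm:
  xyz:
    - [-0.02, -0.03, 0.03]
    - [0, 0, 0.02]
    - [0, 0, 0]
  twist:
    - [0.03, 0.02, 0]
    - [0, 0, 0]
    - [0, 0, 0]

```text
t: 14.15
tool_pos: [0.4979, -0.2009, 0.1181]
tcp_rot: [[-0.21, 0.978, -0.0], [0.978, 0.21, -0.001], [-0.001, -0.0, -1.0]]
ft_force: [1.0, 0.5, -2.1]
finger_gap: 0.0557
```

jog_arm:
  xyz:
    - [0.02, 0, 0.02]
    - [0, 0, 0]
  twist:
    - [0, 0, 0]
    - [0, 0, 0]

```text
t: 14.4
tool_pos: [0.4981, -0.2002, 0.1174]
tcp_rot: [[-0.21, 0.978, 0.001], [0.978, 0.21, -0.002], [-0.002, 0.001, -1.0]]
ft_force: [-0.5, 0.1, -1.3]
finger_gap: 0.0551
```

Run:
```python
from h import *
from workcell import arm
to(.4975,-.199,.1175)
s=arm.grab_frame('side')['color'];w=arm.grab_frame('wrist')['color']
to(.4975,-.199,.1175)
k=lambda a,sz:cv2.resize(a,sz,interpolation=cv2.INTER_CUBIC)
cv2.imwrite('pics/p8.png',np.hstack([k(s[130:190,330:410],(400,300)),k(w[150:350,150:400],(400,300))]))
```

```text
t 14.4 p [ 0.4981 -0.2002  0.1174] F [-0.5  0.1 -1.3] gap 0.0551 q [-0.38  0.36 -0.06  1.14 -0.    0.98]
shift units [ 0.021 -0.006 -0.002] twist units [0.006 0.02  0.02 ]
t 14.5 p [ 0.4981 -0.2001  0.1173] F [ 0.4 -0.2 -0.9] gap 0.0553 q [-0.38  0.37 -0.06  1.14 -0.    0.98]
shift units [ 0.02  -0.006 -0.003] twist units [0.005 0.019 0.021]
```

View pics/p8.png

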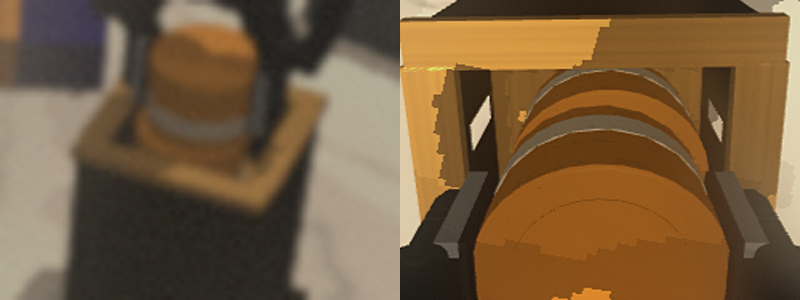

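jog_arm:
  xyz:
    - [0.02, 0, 0.015]
    - [0, 0, 0]
  twist:
    - [0, 0.02, 0]
    - [0, 0, 0]

```text
t: 14.75
tool_pos: [0.4983, -0.1996, 0.1172]
tcp_rot: [[-0.21, 0.978, 0.002], [0.978, 0.21, -0.001], [-0.002, 0.002, -1.0]]
ft_force: [0.0, -0.4, -1.4]
finger_gap: 0.0554
```

jog_arm:
  xyz:
    - [0, 0, 0.015]
    - [0, 0, 0]
  twist:
    - [0, 0, 0]
    - [0, 0, 0]

```text
t: 15.0
tool_pos: [0.4983, -0.1995, 0.1165]
tcp_rot: [[-0.21, 0.978, 0.002], [0.978, 0.21, -0.001], [-0.002, 0.002, -1.0]]
ft_force: [-0.6, -0.5, -0.5]
finger_gap: 0.0552
```

jog_arm:
  xyz:
    - [0, 0, 0.015]
    - [0, 0, 0]
  twist:
    - [0, 0, 0]
    - [0, 0, 0]

```text
t: 15.25
tool_pos: [0.4983, -0.1996, 0.1159]
tcp_rot: [[-0.21, 0.978, 0.002], [0.978, 0.21, -0.001], [-0.002, 0.002, -1.0]]
ft_force: [-0.7, -0.7, 0.4]
finger_gap: 0.0554
```

jog_arm:
  xyz:
    - [0, 0, 0.015]
    - [0, 0, 0]
  twist:
    - [0, 0, 0]
    - [0, 0, 0]

```text
t: 15.5
tool_pos: [0.4983, -0.1996, 0.115]
tcp_rot: [[-0.21, 0.978, 0.002], [0.978, 0.21, -0.001], [-0.002, 0.002, -1.0]]
ft_force: [0.3, -1.0, 1.5]
finger_gap: 0.0554
```

The vertical force rose from about -1.8 N (tin hanging) to +1.5 N, so the tin has touched down. Opening.

jog_arm:
  xyz:
    - [0, 0, 0]
    - [0, 0, 0]
    - [0, 0, 0]
    - [0, 0, 0]
    - [0, 0, 0]
    - [0, 0, 0]
  twist:
    - [0, 0, 0]
    - [0, 0, 0]
    - [0, 0, 0]
    - [0, 0, 0]
    - [0, 0, 0]
    - [0, 0, 0]
  fingers: 1

```text
t: 16.25
tool_pos: [0.4982, -0.1988, 0.114]
tcp_rot: [[-0.21, 0.978, 0.001], [0.978, 0.21, 0.0], [-0.0, 0.002, -1.0]]
ft_force: [-0.2, -0.1, -0.2]
finger_gap: 0.0852
```

jog_arm:
  xyz:
    - [0, 0, -0.4]
    - [0, 0, -0.6]
    - [0, 0, -0.6]
    - [0, 0, -0.2]
    - [0, 0, 0]
  twist:
    - [0, 0, 0]
    - [0, 0, 0]
    - [0, 0, 0]
    - [0, 0, 0]
    - [0, 0, 0]

```text
t: 16.88
tool_pos: [0.4972, -0.1985, 0.2232]
tcp_rot: [[-0.21, 0.978, -0.001], [0.978, 0.21, 0.001], [0.002, -0.001, -1.0]]
ft_force: [0.6, -0.9, 0.1]
finger_gap: 0.0852
```

Run:
```python
from h import *
from workcell import arm
to(.4975,-.199,.2)
fw=arm.grab_frame('wrist');s=arm.grab_frame('side')['color'];w=fw['color']
print([fw[k] for k in ['vfov','cx','cy']],fw['rvec'].tolist(),fw['tvec'].tolist())
k=lambda a,sz:cv2.resize(a,sz,interpolation=cv2.INTER_CUBIC)
cv2.imwrite('pics/p9.png',k(s[120:220,310:430],(720,600))); cv2.imwrite('pics/w9.png',w)
```

```text
t 16.88 p [ 0.4972 -0.1985  0.2232] F [ 0.6 -0.9  0.1] gap 0.0852 q [-0.38  0.31  0.14  1.4   0.    0.98]
shift units [-0.011  0.004  0.386] twist units [-0.011 -0.017  0.023]
[60.47431898562043, 275.2924540297969, 207.47221281438917] [-2.814707145235009, -0.30011907717815234, -0.04702844457389098] [-0.44362610182721396, -0.329853621078044, 0.30532249203369877]
```

View pics/p9.png

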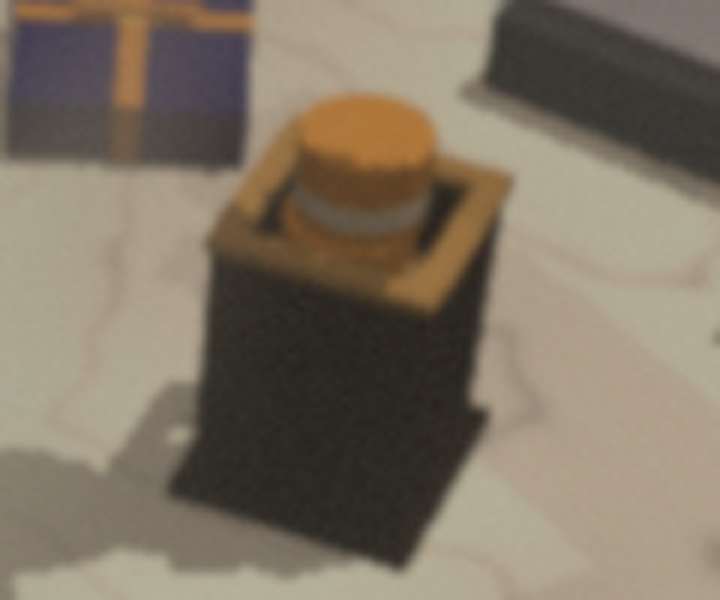

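View pics/w9.png

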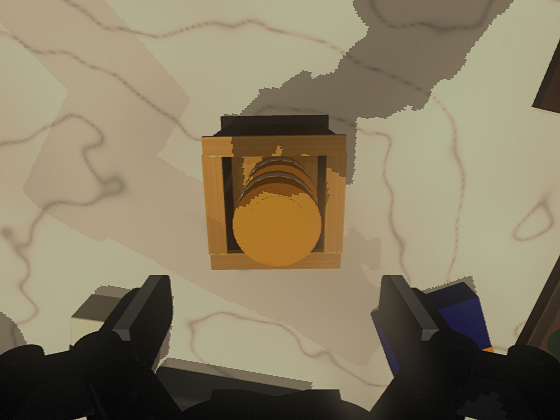

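The tin stands upright on the pile with its lid centred at wrist pixel (277,222). Side crop pixel (368,132) shows the same lid centre. I'll compute its position for the press.

Run:
```python
from h import *
cal=(60.47431898562043,275.2924540297969,207.47221281438917,[-2.814707145235009,-0.30011907717815234,-0.04702844457389098],[-0.44362610182721396,-0.329853621078044,0.30532249203369877])
for z in (.178,): print('wrist',onz('',[(277,222),(233,222),(321,222)],z,cal)); print('side',onz('side',[cp((368,132),(310,120),6)],z))
P=onz('',[(202,136.5),(347,135.5),(340,268),(212,269)],.14,cal);print(P,P.mean(0)); e=np.roll(P,-1,0)-P;print(np.linalg.norm(e,axis=1))
a=np.radians(12);W=np.array([[np.cos(a),np.sin(a)],[-np.sin(a),np.cos(a)]])
print('well-frame off',W@(np.array([.4985,-.199])-np.array([.4955,-.2002])))
```

```text
wrist [[ 0.49772662 -0.19829649  0.178     ]
 [ 0.47054712 -0.2041601   0.178     ]
 [ 0.52490504 -0.19243312  0.178     ]]
side [[ 0.49780468 -0.20010887  0.178     ]]
[[ 0.4368808  -0.16141368  0.14      ]
 [ 0.53458228 -0.13964239  0.14      ]
 [ 0.55675687 -0.23877733  0.14      ]
 [ 0.4597183  -0.26059808  0.14      ]] [ 0.49698456 -0.20010787  0.14      ]
[0.10009779 0.10158468 0.0994617  0.10177965]
well-frame off [0.00318394 0.00055004]
```

The tin centre is at (0.4977, -0.199) and the well centre at about (0.4965, -0.200), so it has plenty of clearance. I'll shut the fingers and come down over the lid. The shut tips should be at reported z + 0.029.

jog_arm:
  xyz:
    - [0, 0, 0]
    - [0, 0, 0]
    - [0, 0, 0]
    - [0, 0, 0.2]
    - [0, 0, 0.3]
    - [0, 0, 0.3]
    - [0, 0, 0.2]
    - [0, 0, 0]
  twist:
    - [0, 0, 0]
    - [0, 0, 0]
    - [0, 0, 0]
    - [0, 0, 0]
    - [0, 0, 0]
    - [0, 0, 0]
    - [0, 0, 0]
    - [0, 0, 0]
  fingers: 0

```text
t: 17.98
tool_pos: [0.493, -0.1967, 0.1533]
tcp_rot: [[-0.21, 0.978, -0.013], [0.978, 0.21, 0.006], [0.008, -0.011, -1.0]]
ft_force: [-0.5, 0.1, 0.7]
finger_gap: 0.0001
```

Run:
```python
from h import *
from workcell import arm
to(.4975,-.199,.149)
fw=arm.grab_frame('wrist');s=arm.grab_frame('side')['color'];w=fw['color']
k=lambda a,sz:cv2.resize(a,sz,interpolation=cv2.INTER_CUBIC)
cv2.imwrite('pics/p10.png',np.hstack([k(s[110:190,330:410],(400,400)),k(w[100:,100:460],(400,356*400//356))]))
```

```text
t 17.98 p [ 0.493  -0.1967  0.1533] F [-0.5  0.1  0.7] gap 0.0001 q [-0.38  0.34  0.    1.25  0.    0.98]
shift units [-0.053  0.066  0.07 ] twist units [-0.106 -0.081  0.023]
```

View pics/p10.png

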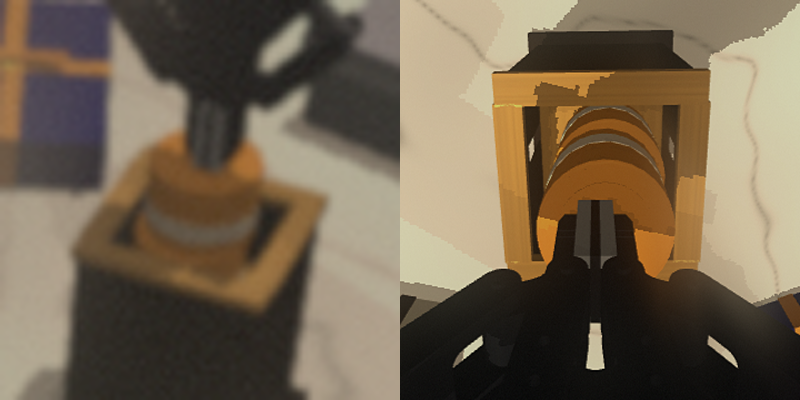

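jog_arm:
  xyz:
    - [-0.05, 0.07, 0]
    - [0, 0, 0]
    - [0, 0, 0]
  twist:
    - [-0.1, -0.08, 0]
    - [0, 0, 0]
    - [0, 0, 0]

```text
t: 18.45
tool_pos: [0.5004, -0.1999, 0.1565]
tcp_rot: [[-0.21, 0.978, 0.006], [0.978, 0.21, -0.003], [-0.004, 0.006, -1.0]]
ft_force: [0.3, -0.3, 0.6]
finger_gap: 0.0003
```

jog_arm:
  xyz:
    - [0, 0, 0.04]
    - [0, 0, 0.03]
    - [0, 0, 0]
  twist:
    - [0, 0, 0]
    - [0, 0, 0]
    - [0, 0, 0]

```text
t: 18.82
tool_pos: [0.5005, -0.1999, 0.1523]
tcp_rot: [[-0.21, 0.978, 0.007], [0.978, 0.21, -0.003], [-0.004, 0.006, -1.0]]
ft_force: [-0.1, 0.2, 0.3]
finger_gap: -0.0
```

```bash
python3 -c "
from h import *
to(.4975,-.199,.1085)"
```

```text
t 18.82 p [ 0.5005 -0.1999  0.1523] F [-0.1  0.2  0.3] gap -0.0 q [-0.38  0.34 -0.    1.22 -0.    0.98]
shift units [ 0.028 -0.05   0.73 ] twist units [0.057 0.042 0.023]
```

jog_arm:
  xyz:
    - [0.02, -0.04, 0.03]
    - [0, 0, 0.02]
    - [0, 0, 0]
  twist:
    - [0.04, 0.03, 0]
    - [0, 0, 0]
    - [0, 0, 0]

```text
t: 19.2
tool_pos: [0.4986, -0.1995, 0.15]
tcp_rot: [[-0.21, 0.978, 0.004], [0.978, 0.21, -0.001], [-0.002, 0.003, -1.0]]
ft_force: [0.3, 0.3, 0.8]
finger_gap: 0.0003
```

jog_arm:
  xyz:
    - [0, 0, 0.02]
    - [0, 0, 0.02]
    - [0, 0, 0]
  twist:
    - [0, 0, 0]
    - [0, 0, 0]
    - [0, 0, 0]

```text
t: 19.58
tool_pos: [0.4986, -0.1995, 0.1479]
tcp_rot: [[-0.21, 0.978, 0.004], [0.978, 0.21, -0.002], [-0.003, 0.004, -1.0]]
ft_force: [0.0, -0.5, 1.8]
finger_gap: 0.0002
```

```bash
python3 -c "
from h import *
to(.4975,-.199,.1085)"
```

```text
t 19.57 p [ 0.4986 -0.1995  0.1479] F [ 0.  -0.5  1.8] gap 0.0002 q [-0.38  0.34 -0.01  1.21  0.    0.98]
shift units [ 0.014 -0.019  0.657] twist units [0.037 0.024 0.023]
```

Contact at a reported z of about 0.148, against the expected 0.149. Pressing on with force checks.

jog_arm:
  xyz:
    - [0, 0, 0.06]
    - [0, 0, 0.06]
    - [0, 0, 0.06]
    - [0, 0, 0]
  twist:
    - [0.03, 0.02, 0]
    - [0, 0, 0]
    - [0, 0, 0]
    - [0, 0, 0]

```text
t: 20.08
tool_pos: [0.4985, -0.1994, 0.1364]
tcp_rot: [[-0.21, 0.978, 0.0], [0.978, 0.21, -0.0], [-0.0, 0.0, -1.0]]
ft_force: [0.2, -0.6, 1.7]
finger_gap: 0.0
```

Run:
```python
from h import *
from workcell import arm
to(.4975,-.199,.1085)
fw=arm.grab_frame('wrist');s=arm.grab_frame('side')['color'];w=fw['color']
k=lambda a,sz:cv2.resize(a,sz,interpolation=cv2.INTER_CUBIC)
cv2.imwrite('pics/p11.png',np.hstack([k(s[110:190,330:410],(400,400)),k(w[100:,100:460],(400,356*400//356))]))
```

```text
t 20.07 p [ 0.4985 -0.1994  0.1364] F [ 0.2 -0.6  1.7] gap 0.0 q [-0.38  0.35 -0.03  1.19  0.    0.98]
shift units [ 0.011 -0.015  0.465] twist units [0.003 0.002 0.023]
```

View pics/p11.png

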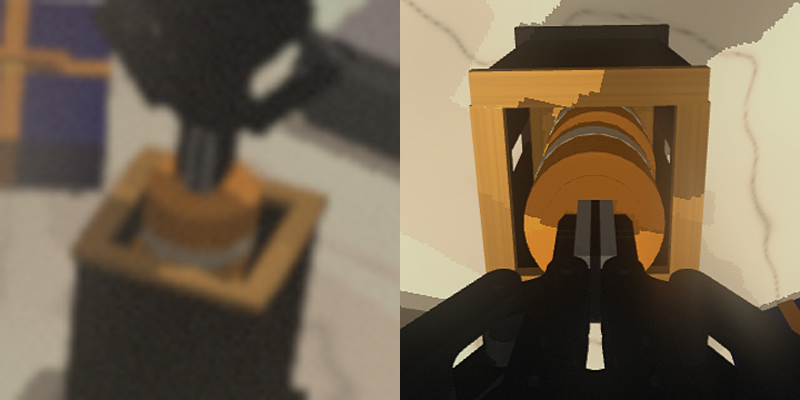

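The platform sinks smoothly, and the tin stays upright and centred. Continuing.

jog_arm:
  xyz:
    - [0, 0, 0.06]
    - [0, 0, 0.06]
    - [0, 0, 0.06]
    - [0, 0, 0.06]
    - [0, 0, 0.06]
    - [0, 0, 0.04]
    - [0, 0, 0]
  twist:
    - [0, 0, 0]
    - [0, 0, 0]
    - [0, 0, 0]
    - [0, 0, 0]
    - [0, 0, 0]
    - [0, 0, 0]
    - [0, 0, 0]

```text
t: 21.05
tool_pos: [0.4985, -0.1995, 0.1156]
tcp_rot: [[-0.21, 0.978, 0.001], [0.978, 0.21, -0.0], [-0.001, 0.001, -1.0]]
ft_force: [-0.9, -0.0, 3.2]
finger_gap: -0.0001
```

Run:
```python
from h import *
from workcell import arm
to(.4975,-.199,.1085)
fw=arm.grab_frame('wrist');s=arm.grab_frame('side')['color'];w=fw['color']
k=lambda a,sz:cv2.resize(a,sz,interpolation=cv2.INTER_CUBIC)
cv2.imwrite('pics/p12.png',np.hstack([k(s[110:190,330:410],(400,400)),k(w[100:,100:460],(400,356*400//356))]))
```

```text
t 21.05 p [ 0.4985 -0.1995  0.1156] F [-0.9 -0.   3.2] gap -0.0001 q [-0.38  0.37 -0.06  1.14 -0.    0.98]
shift units [ 0.011 -0.014  0.119] twist units [0.009 0.006 0.022]
```

View pics/p12.png

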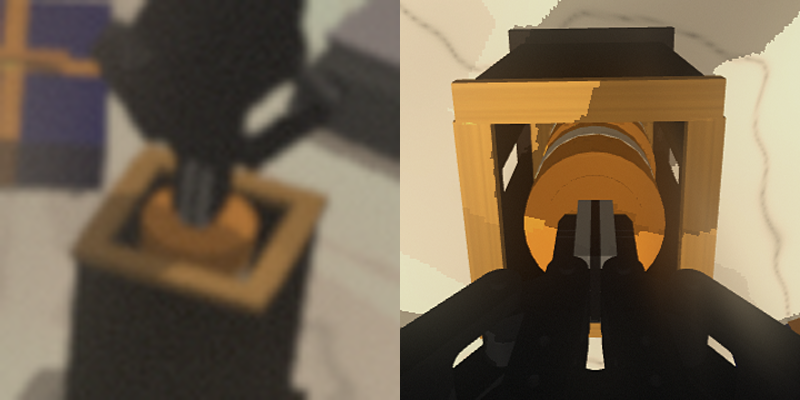

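jog_arm:
  xyz:
    - [0, 0, 0.05]
    - [0, 0, 0.05]
    - [0, 0, 0.03]
    - [0, 0, 0]
  twist:
    - [0, 0, 0]
    - [0, 0, 0]
    - [0, 0, 0]
    - [0, 0, 0]

```text
t: 21.65
tool_pos: [0.4986, -0.1995, 0.1087]
tcp_rot: [[-0.21, 0.978, 0.002], [0.978, 0.21, -0.001], [-0.001, 0.002, -1.0]]
ft_force: [-1.7, -0.2, 4.2]
finger_gap: -0.0001
```

jog_arm:
  xyz:
    - [0, 0, 0.03]
    - [0, 0, 0]
  twist:
    - [0, 0, 0]
    - [0, 0, 0]

```text
t: 21.9
tool_pos: [0.4989, -0.1996, 0.1088]
tcp_rot: [[-0.21, 0.978, 0.004], [0.978, 0.21, -0.001], [-0.002, 0.003, -1.0]]
ft_force: [-0.2, -0.3, -0.3]
finger_gap: -0.0001
```

Run:
```python
from h import *
from workcell import arm
to(.4975,-.199,.1075)
fw=arm.grab_frame('wrist');s=arm.grab_frame('side')['color'];w=fw['color']
k=lambda a,sz:cv2.resize(a,sz,interpolation=cv2.INTER_CUBIC)
cv2.imwrite('pics/p13.png',np.hstack([k(s[130:180,340:400],(400,333)),k(w[100:,100:460],(400,333))]))
```

```text
t 21.9 p [ 0.4989 -0.1996  0.1088] F [-0.2 -0.3 -0.3] gap -0.0001 q [-0.38  0.37 -0.07  1.12  0.    0.98]
shift units [ 0.016 -0.021  0.021] twist units [0.032 0.021 0.022]
```

View pics/p13.png

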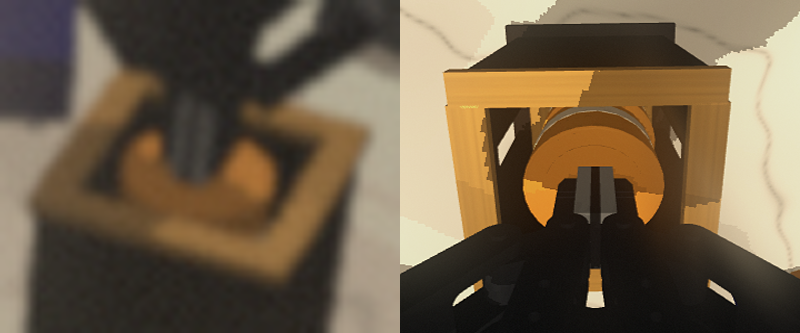

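jog_arm:
  xyz:
    - [0, 0, 0.04]
    - [0, 0, 0.04]
    - [0, 0, 0]
  twist:
    - [0.03, 0.02, 0]
    - [0, 0, 0]
    - [0, 0, 0]

```text
t: 22.38
tool_pos: [0.4998, -0.2, 0.109]
tcp_rot: [[-0.21, 0.978, 0.004], [0.978, 0.21, -0.002], [-0.003, 0.004, -1.0]]
ft_force: [0.2, -0.2, -1.0]
finger_gap: -0.0001
```

The tool has stopped descending at a reported 0.109 and the wrist shows no push. Before pushing further I need to know what's blocking it.

Run:
```python
from h import *
from workcell import arm
s=arm.read_state(); print({k:np.round(s[k],2) for k in ['t','joint_pos','joint_velocities','joint_torque','ft_force','wrist_torque','tool_pos']})
for n in ['wrist','side','top']: cv2.imwrite(f'pics/{n}14.png',arm.grab_frame(n)['color'])
s=arm.read_state(); print({k:np.round(s[k],2) for k in ['t','joint_torque','ft_force']},s['tool_pos'])
```

```text
{'t': np.float64(22.38), 'joint_pos': array([-0.38,  0.37, -0.07,  1.12, -0.  ,  0.98]), 'joint_velocities': array([-0.  , -0.  ,  0.01,  0.01,  0.  , -0.  ]), 'joint_torque': array([  0.  , -42.53,  23.91,   0.12,  -0.  ,  -0.  ]), 'ft_force': array([ 0.2 , -0.16, -1.02]), 'wrist_torque': array([-0.03,  0.  , -0.01]), 'tool_pos': array([ 0.5 , -0.2 ,  0.11])}
{'t': np.float64(22.52), 'joint_torque': array([ 1.000e-02, -3.893e+01,  2.215e+01, -5.200e-01,  0.000e+00,
       -0.000e+00]), 'ft_force': array([0.15, 0.82, 5.88])} [ 0.49991569 -0.20004623  0.10866914]
```

View pics/wrist14.png

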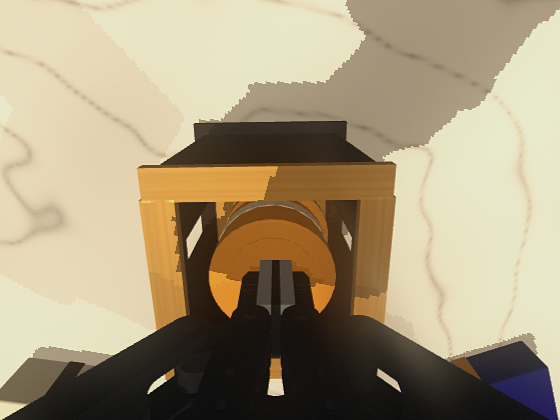

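View pics/side14.png

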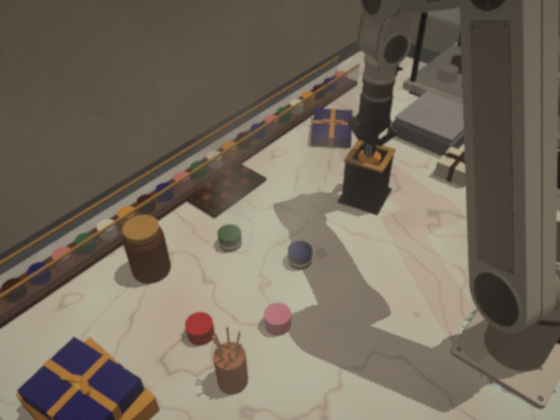

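View pics/top14.png

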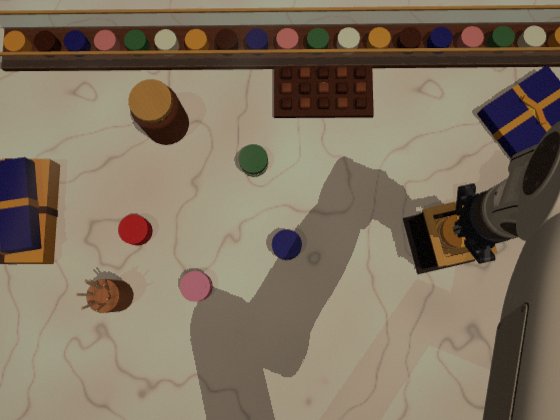

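Nothing is blocking it. The force recovered to 5.9 N during the camera calls, so the small steps were only relaxing against the brake's stiction. I'll use a firmer step.

jog_arm:
  xyz:
    - [0.02, -0.03, 0.06]
    - [0, 0, 0.06]
  twist:
    - [0.03, 0.02, 0]
    - [0.02, 0.01, 0]

```text
t: 22.78
tool_pos: [0.5013, -0.2006, 0.1086]
tcp_rot: [[-0.21, 0.978, 0.008], [0.978, 0.21, -0.003], [-0.005, 0.007, -1.0]]
ft_force: [-8.9, 3.7, 27.8]
finger_gap: -0.0001
```

The force rose to 28 N with no movement, which suggests the bottom stop, since part of the travel was already used during placing. I'll retract straight up and measure.

jog_arm:
  xyz:
    - [0, 0, -0.2]
    - [0, 0, -0.5]
    - [0, 0, -0.6]
    - [0, 0, -0.6]
    - [0, 0, -0.4]
    - [0, 0, 0]
    - [0, 0, 0]
  twist:
    - [0, 0, 0]
    - [0, 0, 0]
    - [0, 0, 0]
    - [0, 0, 0]
    - [0, 0, 0]
    - [0, 0, 0]
    - [0, 0, 0]

```text
t: 23.65
tool_pos: [0.4988, -0.1996, 0.2443]
tcp_rot: [[-0.21, 0.978, -0.002], [0.978, 0.21, 0.0], [0.001, -0.002, -1.0]]
ft_force: [0.6, 0.4, 0.1]
finger_gap: 0.0001
```

Run:
```python
from h import *
from workcell import arm
to(.4975,-.199,.22)
fw=arm.grab_frame('wrist');s=arm.grab_frame('side')['color'];w=fw['color']
print([fw[k] for k in ['vfov','cx','cy']],fw['rvec'].tolist(),fw['tvec'].tolist())
k=lambda a,sz:cv2.resize(a,sz,interpolation=cv2.INTER_CUBIC)
cv2.imwrite('pics/w15.png',k(w[100:300,160:400],(720,600)));cv2.imwrite('pics/s15.png',k(s[130:220,325:415],(600,600)))
```

```text
t 23.65 p [ 0.4988 -0.1996  0.2443] F [0.6 0.4 0.1] gap 0.0001 q [-0.38  0.31  0.19  1.46 -0.    0.98]
shift units [ 0.014 -0.019  0.406] twist units [-0.017 -0.007  0.022]
[60.47431898562043, 275.2924540297969, 207.47221281438917] [-2.8135349050680336, -0.30008853205719177, -0.046271244720670665] [-0.4448600629869348, -0.33799011591758793, 0.3248851819412076]
```

View pics/w15.png

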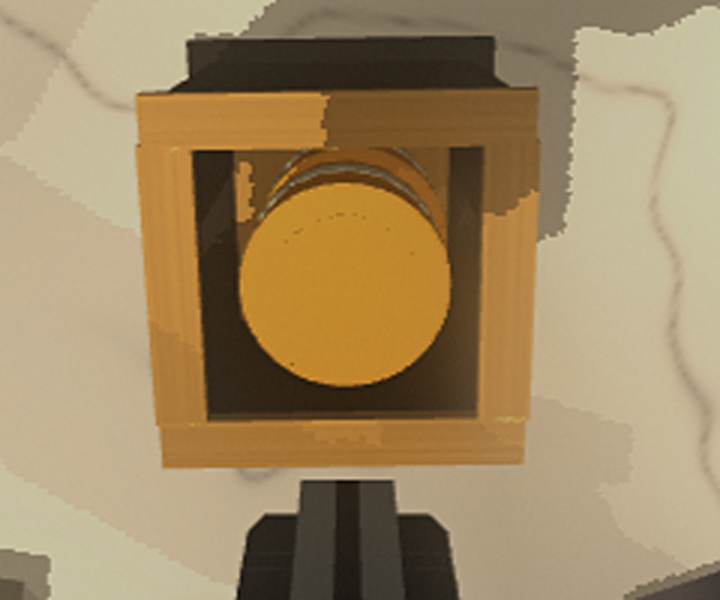

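View pics/s15.png

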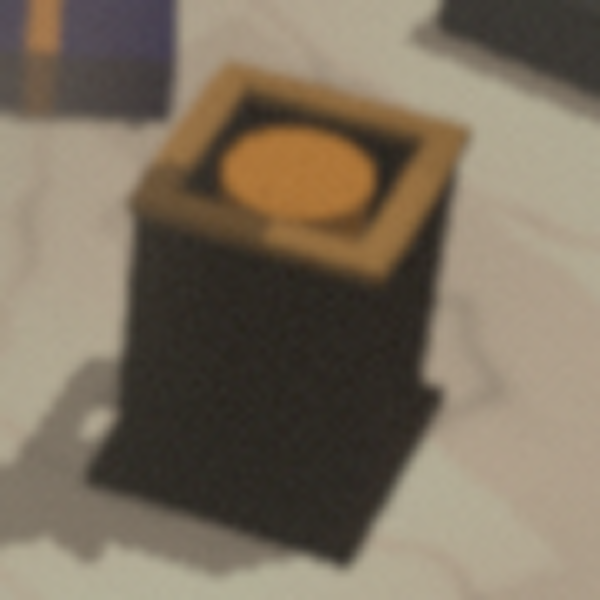

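Run:
```python
from h import *
from scipy.optimize import least_squares
cal=(60.47431898562043,275.2924540297969,207.47221281438917,[-2.8135349050680336,-0.30008853205719177,-0.046271244720670665],[-0.4448600629869348,-0.33799011591758793,0.3248851819412076])
w=cv2.imread('pics/w15.png'); s=cv2.imread('pics/s15.png')
# lid: centre/extents by eye: wrist l240 r450 t182 b386 ; side l219 r378 t124 b222
L=cp([(240,285),(450,285),(345,182),(345,386)],(160,100),3)
for z in (.130,.134,.138,.142):
    P=onz('',L,z,cal); S=onz('side',cp([(298,172),(219,172),(378,172)],(325,130),600/90),z)
    print(z,'wrist c',P.mean(0)[:2].round(4),'d',np.linalg.norm(P[1]-P[0]).round(4),np.linalg.norm(P[3]-P[2]).round(4),'side c',S[0,:2].round(4))
Q=cp([(137,94),(539,88),(524,464),(162,467)],(160,100),3)
P=onz('',Q,.14,cal);print('rim',P.mean(0),np.linalg.norm(np.roll(P,-1,0)-P,axis=1).round(4))
```

```text
0.13 wrist c [ 0.4982 -0.2019] d 0.0571 0.0577 side c [ 0.5015 -0.2071]
0.134 wrist c [ 0.498  -0.2008] d 0.0563 0.0569 side c [ 0.4988 -0.2024]
0.138 wrist c [ 0.4977 -0.1996] d 0.0555 0.0561 side c [ 0.4961 -0.1976]
0.142 wrist c [ 0.4975 -0.1985] d 0.0547 0.0552 side c [ 0.4935 -0.1928]
rim [ 0.49661312 -0.20001315  0.14      ] [0.0998 0.1023 0.1004 0.1018]
```

Triangulation puts the lid at z ≈ 0.135–0.137, about 3–5 mm below the rim. It reads 56 mm across in both directions, so it lies flat, and it is centred within 2 mm. The arm is clear, so I'm handing in.

Run:
```python
from workcell import arm
print(arm.finish_job())
```

```text
the job is handed in; nothing more can be done
None
```

I set the loose gold tin upright on the pile tin, let go, and pressed it into the well with shut fingers. I handed the job in at about 24 s, with the arm drawn back clear.

**Last checks:**
- **Height:** the wrist and side views put the top of the tin 3–5 mm below the rim.
- **Lie:** the tin looks flat (about 56 mm across both ways) and is within 2 mm of the well's centre.
- **Other objects:** nothing else looked moved in the last full views. I took those before the last push, and afterwards looked only at crops around the dispenser.

**What failed or disagreed:**
- **First grasp:** it closed on air just above the lid. The reported TCP lay about 29 mm beyond the real fingertips. I measured that in two views, corrected for it, and the second grasp held.
- **Final depth:** the last push met 28 N with no movement, so the platform is probably at its bottom stop, which would put the top 6 mm below the rim. That is deeper than the 2–3 mm I aimed for.
- **Placing:** the platform may have sunk up to about 3 mm when I set the tin down, before the deliberate press.

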